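Fit the marver into its bench socket

ROBOT

A 6-joint arm with a two-finger parallel gripper is mounted at the origin on the work surface. World frame = base frame: x ahead of the robot, y to its left, z up, the work surface at z = 0. Lengths are in mm, angles in rad, forces in N, time in s.
With the tool pointing down it reaches from about 275 to 1000 mm from the base axis. Payload 8.4 kg.
Tool frame: the origin (TCP) lies between the finger pads; the fingertips stand 22 mm ahead of it and the grasp point (between the pads) lies 3 mm ahead of it; z points along the fingers, y is the line along which they close (so a half turn about z gives the same grasp; the last joint's range is limited). The gripper opens to 85 mm and grips with 20 to 120 N. Pads are 22 mm wide; open, the fingers measure 114 mm over their backs; the gripper's body (76 mm by 85 mm) begins 54 mm behind the grasp point. The pads swing forward as they close: fully open they stand 13 mm farther back than shut.
Start: joints at [1.311, 0.353, 1.633, -0, 1.155, -0.002], TCP at [159.345, 604.348, 213.781] pointing down, gripper open.
Joint ranges: [-2.63, 2.63], [-0.92, 2.1], [0.06, 2.66], [-1.3, 4.44], [0, 2.69], [-3.02, 3.02]. Speed limits (rad/s): [2.22, 2.22, 2.79, 3.14, 3.14, 3.14].

INTERFACE

Orientations are given as [roll, pitch, yaw] about the fixed x, y, z axes, in that order (R = Rz(yaw) Ry(pitch) Rx(roll)).
In Python, from rig import r, grab_frame gives the robot as it stands.
- The arm moves only by the shell command python3 -m inch 'ROWS' [FORCE]. ROWS is JSON, a list of rows, each a list of 7 numbers: the turn, a rotation vector about the tool's x, y, z as a fraction of full scale, then the shift along the tool's x, y, z as a fraction of full scale, then the closure, from 0 (fully open) to 1 (shut). In form: [[rx, ry, rz, dx, dy, dz, fingers], ...]. A call has 1 to 8 rows; each row shifts and turns the commanded pose from where the row before left it, along the tool's axes as they then stand; what a row does not reach is not made up. Full scale, the value 1, is 2.5 cm for a shift and pi rad for a turn. A row lasts 1/12 s, in which the tool goes at most 41.7 mm and 7.16 degrees, less where a joint would pass 70% of its speed; a pose out of reach is approached as far as the arm can. A call with a number of a shift or a turn outside -1 to 1 is refused whole. A call with a gripper value outside its range is refused whole. The fingers move at their own pace and stop on an object; FORCE is the grip in N (left out, the last holds). Time passes only in rows, so rows that do not move let the fingers close. It gives the time, the measured TCP pose, the force, the opening and the grip force at its end, in the units of the state.
- r.sense(): the state, without advancing time (a new reading comes with each control period).
- grab_frame(name): name is "scene" or "top"; returns a dict with "pixels" (384x512x3 uint8, red, green, blue), "z_map" (384x512 float32, mm along the optical axis (not along the pixel's ray), 0 where there is no reading), "vertical_fov" (degrees; the focal length in pixels is half the picture's height over the tangent of half this angle, whatever the lens; pixels are square), "cx", "cy" (the principal point, pixels), "dist" ([k1, k2, p1, p2, k3] as OpenCV has them; the pictures are not rectified), "cam_to_world" (4x4, takes a point from camera to world coordinates). Camera axes: x right, y down, z forward; pixel columns grow to the right and rows downward; lengths in mm; the calibration is good to about 2 mm. A picture is of the moment at which its call begins.
- r.sign_off(): hands the job in; it is judged then, once.
The state is a dict: "clock": time; "qpos": joint angles; "qvel": joint speeds; "joint_efforts": joint torques, N m; "eef_pos": TCP position; "tcp_rot": TCP orientation; "contact_force": force on the tool from outside, world axes, zero at the start; "wrist_torque": the same for the moment, N m; "opening": opening from 0.0 (shut) to 1.0 (fully open); "grasp_force": force on a finger pad.
Only numpy, scipy, OpenCV 4.12 (cv2) and the standard library are available. Lean on these libraries where they do the work, as an engineer would, in place of code of your own. Each camera call takes 0.05 s, during which the arm holds its last target. There are 200 camera calls.

TASK

Pick up the marver (the graphite pad on a flat aluminium tongue), slide its tongue into the slot of the grey bench socket until you feel it bear on the sprung stop hidden inside, gently so that the stop is not crushed, and let go of it so that it stays resting against the stop. Then swing the clamp lever on top of the socket fully over, away from the slot's mouth, and leave the other things on the bench where they are.

Things in the scene. Friction and masses are not known exactly. Their poses are not given: they have to be found in the camera images.
- marver: Loose marver, about 0.2 kg: dark graphite pad 60 long (x) x 40 wide (y) x 28 high, with a flat aluminium tongue 20 wide x 12 high standing out 100 from the pad's +x end, its underside 8 above the pad's (last 5 at the tip only 15 x 8). Origin: centre of the pad's underside; x along the tongue to its tip, z up. Grasp the pad across its 40 width.
- tongue_tip (a point): Centre of the end of the marver's tongue, 130 along x from the marver's origin and 14 above its underside; axes as the marver's.
- socket: Grey steel socket fixed to the bench: block 110 long (x) x 60 wide x 51 high, feet 55 out to each side. Blind slot 22.4 wide x 14 high, floor 25 above the bench, in the block's middle, open only at the -x end, where sloping steel lips stand out 13 and flare by about 8 all round. Origin: centre of the underside; x points the way the tongue slides in, z up.
- mouth (a point): Centre of the slot (32 above the bench) at the block's -x end, where the straight slot begins; axes as the socket's.
- buffer (a joint): Sprung stop hidden in the slot: its compression in m, 0 untouched, at most 0.012. 1.5 N per mm from first touch, plus damping. Its face is 45 to 72 mm inside the mouth, different each time. Bearing on it: over 1.5 mm when pushed; crushed: over 8 mm (12 N). On letting go, the spring eases the marver back a little until friction in the slot holds it.
- clamp (a joint): The clamp lever (steel rod, black ball) standing on top of the socket, 30 mm along x from its origin: angle in rad, 0 leaning to the mouth (-x of the socket), 1.0 fully over leaning to +x; starts near 0 and stays where it is left.
- clamp_tip (a point): Centre of the black ball, 26 across, at the free end of the clamp lever's 10 thick steel rod, 60 from the hinge, which lies 22 above the top of the socket's block on a dark housing; from angle 0 to 1.0 the ball moves about 58 along the socket's x. The lever turns with light friction (about 1 N at the ball) and meets a hard end at 1.0.
- jar: Bystander: closed glass jar, 52 across, 70 high, beside the socket; origin at the centre of its underside.
- mould: Bystander: brass bead mould, a stubby cone 48 across and 30 high, behind the marver's pad; origin at the centre of its underside.
- paddle: Bystander: graphite hand paddle with a wooden handle, 208 long, 50 wide, 16 high, lying flat along its x; origin on the underside near its middle.
- pick: Bystander: steel pick with a wooden handle, 170 long, 12 high, lying beside the socket along its x; origin on the underside where the steel leaves the handle.
- rodcan: Bystander: steel can 72 across and 110 high with glass rods standing in it up to about 230; origin at the centre of its underside.
- bottle: Bystander: clear water bottle, 64 across, 200 high; origin at the centre of its underside.
- torch: Fixed brass bench torch on a dark stand, about 150 high; origin under the stand.
Not all that is in view belongs to the job. Leave any blue look-alike of the marver alone.

How it is judged (in metres and radians):
On the way, in this order (a step that is already met when the one before it is completed fails the run):
1. the tongue, in the slot, is pushed against the hidden stop (stop compressed more than 1.5 mm) while the clamp lever is still open (value of joint buffer above 0.0015 m and x of tongue_tip in the frame of mouth above 0.04 m and value of joint clamp below 0.5 rad), for 0.2 s.
2. the marver is let go and still rests against the stop (value of joint buffer above 0.0003 m and contact force between the fingers and marver below 0.05 N and value of joint clamp below 0.5 rad), for 0.2 s.
3. the clamp lever is swung over (value of joint clamp above 0.8 rad), for 0.1 s.
At the end, for the whole second after the job is handed in: The marver's tongue lies in the slot (tip more than 40 mm inside, within 0.15 rad of the slot's line), at rest, still bearing on the hidden stop (compressed more than 0.3 mm), and the clamp lever stands over (more than 0.8 rad) (value of joint buffer above 0.0003 m and value of joint clamp above 0.8 rad and x of tongue_tip in the frame of mouth above 0.04 m and angle between the x axis of marver and the x axis of socket, either way round below 0.15 rad and linear speed of marver below 0.02 m/s); the robot touches nothing.
It fails at once if the hidden stop is crushed: compressed more than 8 mm (12 N) (value of joint buffer above 0.008 m).
It fails at once if while gripped, the marver is forced against the socket with more than 25 N (contact force between marver and socket above 25 N and contact force between the fingers and marver above 1 N).
It fails at once if a bystander is moved more than 30 mm (distance of any of jar, mould, paddle, pick, rodcan, bottle from where it was at the start of the episode above 0.03 m).
It also fails if it takes over 70 s, if anything falls off the work surface, if the arm or the gripper's body presses on something with over 40 N, if the wrist force passes 120 N, or if a joint passes its speed limit or range.

## Working session

There is one attempt and no reset: what is moved stays moved. The work goes in short steps, Python scripts to look and compute and a shell command to move; the robot and the scene stay as the last step left them, time stands still between calls to the robot, and variables do not carry over. Pictures are saved under pics/ and viewed, at most 10 in all, crops included, and the job is handed in when it is done.

```bash
ls; mkdir -p pics; python3 - <<'E'
from rig import r, grab_frame
import cv2,numpy as np,pickle
for n in("scene","top"):
    f=grab_frame(n); pickle.dump(f,open(f"{n}.pkl","wb"))
    cv2.imwrite(f"pics/{n}0.png",f["pixels"][:,:,::-1])
    print(n,f["vertical_fov"],f["cx"],f["cy"],f["dist"],np.round(f["cam_to_world"],3).tolist(),(f["z_map"]>0).mean())
print(r.sense())
E
```

```text
pics
scene 46.91435371861947 253.14603218025124 190.1619227448085 [-0.139637  0.        0.        0.        0.      ] [[-0.334, 0.732, -0.594, 1301.019], [0.943, 0.262, -0.207, 273.895], [0.004, -0.629, -0.777, 1081.597], [0.0, 0.0, 0.0, 1.0]] 0.9959513346354166
top 56.60204154239332 258.64129999887285 190.0932232174619 [0.02784874 0.         0.         0.         0.        ] [[-0.023, -0.981, 0.195, 329.235], [-0.999, 0.017, -0.031, 35.93], [0.027, -0.196, -0.98, 1089.9], [0.0, 0.0, 0.0, 1.0]] 0.9960072835286459
{'clock': 0.1, 'qpos': array([ 1.31060037e+00,  3.53568001e-01,  1.63403498e+00,  1.18577006e-05,
        1.15520010e+00, -2.39147226e-03]), 'qvel': array([-1.19829375e-03, -1.86807583e-03, -4.93184840e-03,  2.01326614e-03,
        1.03790392e-03, -9.10063483e-06]), 'joint_efforts': array([ 1.20505018e-03, -6.06357765e+01, -3.42820644e+01,  1.71822126e-04,
        3.93496957e-03, -1.30067988e-06]), 'eef_pos': array([159.22849951, 603.9287961 , 213.15417309]), 'tcp_rot': array([-3.14038225e+00, -1.37371942e-05,  2.88378337e+00]), 'contact_force': array([0.64817423, 0.03506182, 0.96610422]), 'wrist_torque': array([ 0.00415565,  0.00676138, -0.021837  ]), 'grasp_force': 0.0, 'opening': 0.9997282022826117}
```

View pics/top0.png

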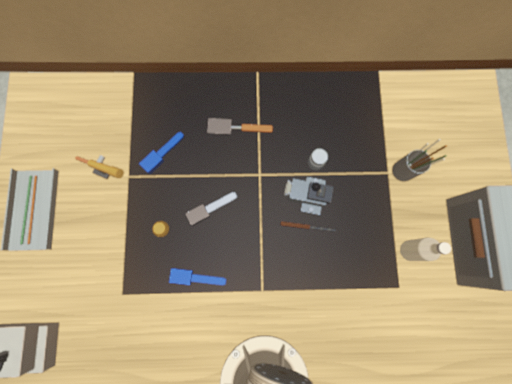

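View pics/scene0.png

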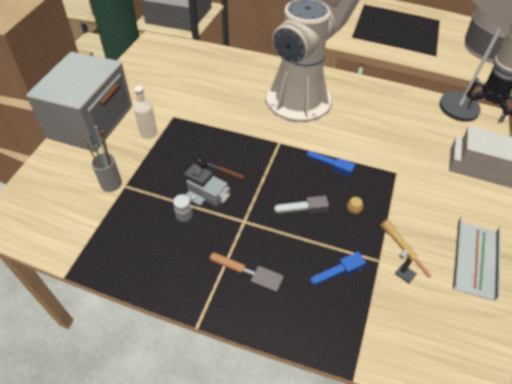

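The top picture shows these marver candidates:
- grey pad with aluminium tongue at (212,207)
- blue look-alikes at (163,152) and (197,278)
- graphite paddle with wooden handle at (240,127)

I choose (212,207). The socket is at (312,191), with its lips on the left at (290,187). Next is one close crop and the point-cloud measurement.

```bash
cat > h.py <<'E'
import cv2,numpy as np,pickle
def K(f):
    F=f["pixels"].shape[0]/2/np.tan(np.radians(f["vertical_fov"])/2)
    return np.array([[F,0,f["cx"]],[0,F,f["cy"]],[0,0,1.]])
def rays(f,px):
    p=cv2.undistortPoints(np.asarray(px,float).reshape(-1,1,2),K(f),np.asarray(f["dist"],float)).reshape(-1,2)
    return np.c_[p,np.ones(len(p))]
def onplane(f,px,z):
    T=np.asarray(f["cam_to_world"]); d=rays(f,px)@T[:3,:3].T; o=T[:3,3]
    return o+d*((z-o[2])/d[:,2])[:,None]
def cloud(f):
    h,w=f["z_map"].shape; u,v=np.meshgrid(np.arange(w),np.arange(h))
    c=rays(f,np.c_[u.ravel(),v.ravel()])*f["z_map"].reshape(-1,1)
    T=np.asarray(f["cam_to_world"]); return (c@T[:3,:3].T+T[:3,3]).reshape(h,w,3)
def rect(P):
    c,s,a=cv2.minAreaRect(P[:,:2].astype(np.float32)); b=cv2.boxPoints((c,s,a))
    e=b[1]-b[0]; g=b[2]-b[1]; l=e if np.hypot(*e)>np.hypot(*g) else g
    return np.round(c,1),np.round(s,1),round(float(np.degrees(np.arctan2(l[1],l[0]))),1)
E
python3 - <<'E'
from h import *
t=pickle.load(open("top.pkl","rb"));s=pickle.load(open("scene.pkl","rb"))
im=t["pixels"][:,:,::-1]
a=cv2.resize(im[165:245,170:350],None,fx=4.4,fy=4.4,interpolation=cv2.INTER_CUBIC)
cv2.imwrite("pics/crop0.png",a)
C=cloud(t);S=cloud(s)
for nm,(x0,y0,x1,y1) in dict(marver=(180,185,242,228),socket=(280,172,340,218)).items():
    m=C[y0:y1,x0:x1].reshape(-1,3); c=onplane(t,[[x0,y0],[x1,y1]],0)
    print(nm,c.round().tolist())
    lo=np.minimum(c[0],c[1])-10;hi=np.maximum(c[0],c[1])+10
    n=S.reshape(-1,3); n=n[((n[:,:2]>lo[:2])&(n[:,:2]<hi[:2])).all(1)]
    for lab,P in(("top",m),("scene",n)):
        print(lab,np.histogram(P[:,2],bins=np.arange(-4,110,6))[0])
        for b in((8,18),(18,35),(22,40),(40,60),(56,70),(65,120)):
            q=P[(P[:,2]>b[0])&(P[:,2]<b[1])]
            if len(q)>5: print(b,len(q),rect(q),q.mean(0).round(1))
E
```

```text
marver [[567.0, 245.0, 0.0], [429.0, 55.0, 0.0]]
top [1750  312   15  146  153  198    6    0    0    0    0    0    0    0
    0    0    0    0]
(8, 18) 73 (array([489.8, 142.2]), array([ 26.3, 158.5]), -56.3) [496.9 125.7  15.6]
(18, 35) 445 (array([491.5, 146.9]), array([ 40.5, 154.5]), -62.9) [483.4 162.5  24.6]
(22, 40) 292 (array([492. , 147.2]), array([ 40.1, 154.4]), -62.3) [472.4 183.5  27.1]
scene [1707  576   62  153  140  163   10    0    0    0    0    0    0    0
    0    0    0    0]
(8, 18) 132 (array([510.6, 167.9]), array([176.9,  83.6]), 80.9) [509.1 147.1  13.9]
(18, 35) 395 (array([495.3, 145.4]), array([ 44.5, 157.4]), -63.8) [489.8 163.1  24.5]
(22, 40) 246 (array([496.8, 146.3]), array([ 41.7, 157.6]), -62.9) [479.1 183.5  27.4]
socket [[603.0, -67.0, 0.0], [454.0, -248.0, 0.0]]
top [1229  368  117   38   13   19   13   28  199  243   16   13   55  216
   54    9    3    2]
(8, 18) 148 (array([ 529.2, -137.8]), array([121.9, 109.5]), 78.8) [ 509.6 -152.5   11.2]
(18, 35) 44 (array([ 508.1, -128.3]), array([120.9,  49.6]), 49.6) [ 504.2 -130.7   26.2]
(22, 40) 
[... 277 characters left out ...]
ray([ 521.8, -175.1]), array([70. , 50.9]), 76.8) [ 517.8 -175.9   77.1]
scene [915 381 115  67  58  49  45  48 166 235  41  29  73 184  33  14   5   2]
(8, 18) 158 (array([ 524.1, -111.3]), array([ 99.4, 188.1]), -42.0) [ 554.4 -145.6   11.9]
(18, 35) 150 (array([ 558.6, -135.4]), array([ 43.5, 133.2]), -80.0) [ 556.5 -124.1   25.7]
(22, 40) 151 (array([ 557., -134.]), array([ 51.6, 132.8]), -75.3) [ 557.6 -127.8   30.3]
(40, 60) 462 (array([ 533.5, -140.7]), array([133.6,  63.6]), 77.1) [ 544.1 -124.    50.3]
(56, 70) 87 (array([ 547.6, -160.9]), array([ 73.6, 113.6]), -49.3) [ 544.4 -163.4   62.9]
(65, 120) 332 (array([ 555.9, -178.6]), array([ 71. , 111.1]), -12.8) [ 532.2 -170.    77.4]
```

View pics/crop0.png

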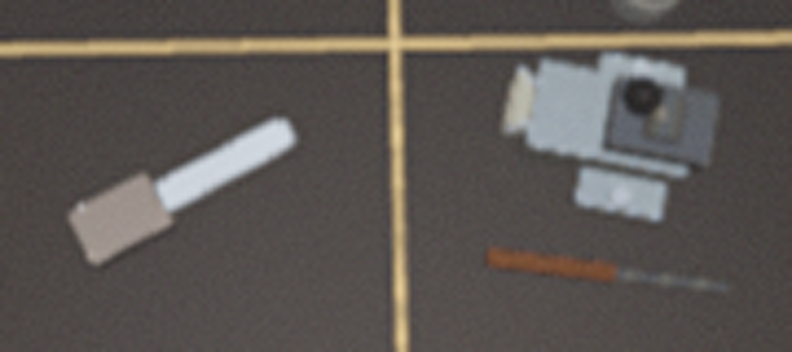

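The crop confirms it: a dark, bare graphite pad at crop (122,220) with a silver tongue pointing to (290,130). The socket's flared lips are at crop (515,100), facing the marver. Now I'll work out the reach.

```bash
cat > go.py <<'E'
# python3 go.py x y z yawdeg : what remains, in tool axes (turn first, then shift), full-scale units
import sys,numpy as np
from rig import r
from scipy.spatial.transform import Rotation as R
x,y,z,yaw=map(float,sys.argv[1:5]); s=r.sense()
C=R.from_euler('xyz',s["tcp_rot"]);T=R.from_euler('xyz',[np.pi,0,np.radians(yaw)])
print("turn",((C.inv()*T).as_rotvec()/np.pi).round(4),"shift",(T.inv().apply(np.array([x,y,z])-s["eef_pos"])/25).round(3))
print(s["clock"].__round__(2),s["eef_pos"].round(1),np.degrees(s["tcp_rot"]).round(2),"F",s["contact_force"].round(1),s["opening"].__round__(3),round(float(s["grasp_force"]),1))
E
python3 go.py 471 191 100 117.2
```

```text
turn [-4.000e-04  2.000e-04  2.668e-01] shift [-20.391   3.542   4.526]
0.1 [159.2 603.9 213.2] [-179.93   -0.    165.23] F [0.6 0.  1. ] 1.0 0.0
```

```bash
python3 -m inch '[[0,0,0.038,0,0,0,0],[0,0,0.038,0,0,0,0],[0,0,0.038,0,0,0,0],[0,0,0.038,0,0,0,0],[0,0,0.038,0,0,0,0],[0,0,0.038,0,0,0,0],[0,0,0.038,0,0,0,0]]'
python3 -m inch '[[0,0,0,-0.5,0.1,0,0],[0,0,0,-0.97,0.17,0,0],[0,0,0,-0.97,0.17,0,0],[0,0,0,-0.97,0.17,0,0],[0,0,0,-0.97,0.17,0,0],[0,0,0,-0.97,0.17,0,0],[0,0,0,-0.97,0.17,0,0],[0,0,0,-0.97,0.17,0,0]]'
python3 -m inch '[[0,0,0,-0.97,0.17,0,0],[0,0,0,-0.97,0.17,0,0],[0,0,0,-0.97,0.17,0,0],[0,0,0,-0.97,0.17,0,0],[0,0,0,-0.97,0.17,0,0],[0,0,0,-0.97,0.17,0,0],[0,0,0,-0.97,0.17,0,0],[0,0,0,-0.97,0.17,0.2,0]]'
python3 -m inch '[[0,0,0,-0.97,0.17,0.5,0],[0,0,0,-0.97,0.17,0.7,0],[0,0,0,-0.97,0.17,0.7,0],[0,0,0,-0.97,0.17,0.7,0],[0,0,0,-0.5,0.1,0.5,0],[0,0,0,0,0,0,0],[0,0,0,0,0,0,0]]'
python3 go.py 471 191 26 117.2
```

```text
clock: 0.68
eef_pos: [159.3, 604.0, 213.3]
tcp_rot: [-3.141, 0.001, 2.042]
contact_force: [0.5, -0.6, 0.0]
opening: 1.0
grasp_force: 0.0
clock: 1.35
eef_pos: [272.4, 455.3, 213.6]
tcp_rot: [-3.141, 0.001, 2.053]
contact_force: [0.2, -0.9, -0.3]
opening: 1.002
grasp_force: 0.0
clock: 2.02
eef_pos: [391.8, 298.9, 209.3]
tcp_rot: [3.141, 0.0, 2.053]
contact_force: [0.6, 1.1, 0.4]
opening: 0.997
grasp_force: 0.0
clock: 2.6
eef_pos: [458.1, 211.0, 130.7]
tcp_rot: [-3.14, -0.0, 2.049]
contact_force: [0.4, 0.8, -0.6]
opening: 1.001
grasp_force: 0.0
turn [-0.0007 -0.      0.0012] shift [-0.949  0.093  4.188]
2.6 [458.1 211.  130.7] [-1.7988e+02 -1.0000e-02  1.1742e+02] F [ 0.4  0.8 -0.6] 1.001 0.0
```

```bash
python3 -m inch '[[0,0,0,-0.5,0.05,0.5,0],[0,0,0,-0.45,0.05,0.7,0],[0,0,0,0,0,0.8,0],[0,0,0,0,0,0.8,0],[0,0,0,0,0,0.7,0],[0,0,0,0,0,0.5,0],[0,0,0,0,0,0.18,0],[0,0,0,0,0,0,0]]'
python3 go.py 471 191 26 117.2
python3 -m inch '[[0,0,0,0,0,0,0.2],[0,0,0,0,0,0,0.4],[0,0,0,0,0,0,0.6],[0,0,0,0,0,0,0.8],[0,0,0,0,0,0,0.8],[0,0,0,0,0,0,0.8],[0,0,0,0,0,0,0.8],[0,0,0,0,0,0,0.8]]' 40
python3 go.py 471 191 126 117.2
```

```text
clock: 3.27
eef_pos: [471.1, 192.7, 26.7]
tcp_rot: [-3.141, -0.0, 2.05]
contact_force: [0.2, -0.1, 0.9]
opening: 1.0
grasp_force: 0.0
turn [-0.0003 -0.0001  0.0015] shift [-0.059 -0.036  0.026]
3.27 [471.1 192.7  26.7] [-1.7995e+02 -1.0000e-02  1.1747e+02] F [ 0.2 -0.1  0.9] 1.0 0.0
clock: 3.93
eef_pos: [471.8, 192.3, 26.8]
tcp_rot: [3.142, 0.0, 2.048]
contact_force: [-0.5, 0.6, 1.0]
opening: 0.199
grasp_force: 0.0
turn [0.     0.     0.0008] shift [-0.031 -0.053 -3.967]
3.93 [471.8 192.3  26.8] [180.     0.   117.35] F [-0.5  0.6  1. ] 0.199 0.0
```

The fingers went to the commanded closure with no grip, so I'll look.

```bash
python3 - <<'E'
from rig import grab_frame
from h import *
f=grab_frame("scene");t=grab_frame("top");pickle.dump(f,open("s1.pkl","wb"));pickle.dump(t,open("t1.pkl","wb"))
a=[cv2.resize(g["pixels"][y:y+90,x:x+130,::-1],None,fx=3,fy=3,interpolation=cv2.INTER_CUBIC) for g,x,y in((f,250,130),(t,150,160))]
cv2.imwrite("pics/miss.png",np.hstack(a))
E
```

```text
(no output)
```

View pics/miss.png

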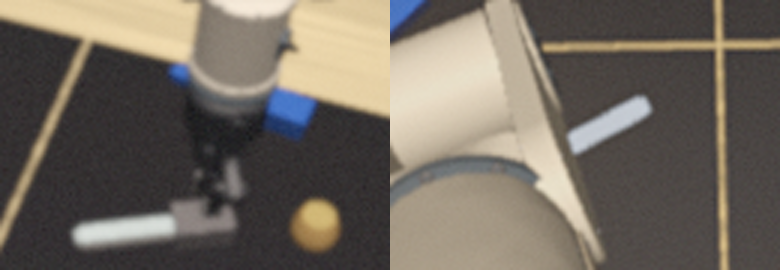

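```bash
python3 -m inch '[[0,0,0,0,0,0,0.9],[0,0,0,0,0,0,1],[0,0,0,0,0,0,1],[0,0,0,0,0,0,1]]' 40; python3 - <<'E'
from h import *
s=pickle.load(open("s1.pkl","rb"));S=cloud(s)
# points near TCP in scene view: profile of heights, tool-frame
a=np.radians(117.35);d=np.array([np.cos(a),np.sin(a)]);n=np.array([np.sin(a),-np.cos(a)])
P=S[130:220,250:380].reshape(-1,3);q=P[:,:2]-[471.8,192.3]
u=q@d;v=q@n
for lo,hi in((15,33),(33,60),(60,90)):
    for ub in range(-60,60,10):
        k=(P[:,2]>lo)&(P[:,2]<hi)&(u>=ub)&(u<ub+10)&(abs(v)<70)
        if k.sum()>3: print(lo,ub,k.sum(),"v",v[k].min().round(),v[k].max().round(),"z",P[k,2].max().round())
E
```

```text
clock: 4.37
eef_pos: [471.8, 192.3, 26.8]
tcp_rot: [-3.142, -0.0, 2.048]
contact_force: [0.1, -0.1, 0.5]
opening: 0.0
grasp_force: 0.0
15 -60 19 v -10.0 11.0 z 22.0
15 -50 21 v -8.0 13.0 z 23.0
15 -40 32 v -18.0 20.0 z 29.0
15 -30 43 v -18.0 22.0 z 32.0
15 -20 42 v -18.0 22.0 z 32.0
15 -10 30 v -18.0 24.0 z 31.0
15 0 22 v 4.0 23.0 z 31.0
15 10 24 v -5.0 23.0 z 32.0
15 20 20 v -7.0 21.0 z 30.0
33 -20 10 v -17.0 16.0 z 60.0
33 -10 14 v -10.0 25.0 z 60.0
33 0 4 v 18.0 22.0 z 56.0
60 -20 18 v -16.0 20.0 z 89.0
60 -10 15 v -10.0 25.0 z 89.0
60 0 6 v -7.0 25.0 z 69.0
```

```bash
python3 -m inch '[[0,0,0,0,0,-0.4,1],[0,0,0,0,0,-0.8,1],[0,0,0,0,0,-0.8,1],[0,0,0,0,0,0,1],[0,0,0,0,0,0,1]]'; python3 - <<'E'
from rig import grab_frame
from h import *
f=grab_frame("scene");pickle.dump(f,open("s2.pkl","wb"))
cv2.imwrite("pics/lift.png",cv2.resize(f["pixels"][110:225,255:385,::-1],None,fx=5,fy=5,interpolation=cv2.INTER_CUBIC))
S=cloud(f)[110:225,255:385]
for v in range(50,110,3):print(v+110,*[f"{S[v,u,2]:.0f}" for u in range(30,100,4)])
E
```

```text
clock: 4.78
eef_pos: [472.8, 192.8, 78.3]
tcp_rot: [3.139, 0.0, 2.048]
contact_force: [-0.4, 0.4, 0.3]
opening: -0.001
grasp_force: 0.0
160 2 0 -2 4 -2 4 3 1 240 245 251 254 252 246 27 29 -4 4
163 1 1 0 2 -6 -2 -1 -1 228 236 238 243 237 232 28 27 29 30
166 -2 1082 0 -0 1 4 -2 2 178 204 231 230 224 33 25 32 28 28
169 -1 -3 -0 1082 4 2 0 -1 169 200 216 219 192 15 21 32 28 10
172 -1 1 1 0 2 1 3 -1 1 187 208 207 -3 0 7 13 22 1
175 -2 1 2 1 1 1 -0 -1 -2 173 195 201 0 2 -2 2 7 -2
178 0 2 2 2 -0 -4 -3 -0 1 157 148 195 2 3 0 4 1 4
181 -0 1 1 6 1 3 2 -4 3 145 189 190 188 4 0 1 -2 1
184 1 3 1 1 0 -0 1 4 110 151 180 186 180 -2 1 -0 1 -0
187 2 -2 -1 3 6 6 -3 3 97 113 105 0 0 1 -1 -3 3 -3
190 -1 2 -2 2 -3 -0 4 1 -1 2 3 3 -1 3 -1 1 0 -1
193 2 5 -0 1 0 -3 2 -1 2 -3 1 2 1 1 -4 -1 -2 -1
196 3 -2 2 3 -1 1 1 -2 0 29 27 -4 2 1 -0 4 1 2
199 -1 2 0 2 1 2 27 26 26 27 29 -1 6 1082 1 5 2 31
202 -2 1 -0 4 -1 16 27 29 29 30 31 1 -3 1 1 1 21 31
205 17 21 20 19 23 21 30 27 27 28 24 1 -1 -3 -1 4 23 28
208 19 20 21 17 20 16 22 26 23 21 17 3 1 -1 -4 2 15 21
211 13 17 8 4 -2 -3 13 13 9 1 3 1 1 1 1 2 4 12
214 -4 1 -3 2 -1 -0 -1 3 -1 2 3 -4 -0 4 5 -1 1 2
217 -3 2 -1 -1 -0 -1 0 3 -2 3 -3 -2 4 1 2 -1 1 -1
```

View pics/lift.png

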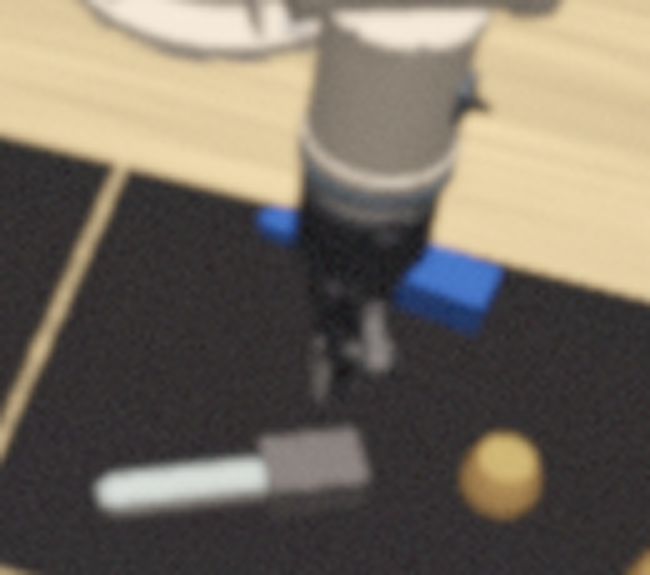

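```bash
python3 - <<'E'
from h import *
f=pickle.load(open("s2.pkl","rb"));S=cloud(f)
for v in range(178,198):
    print(v,*[f"({u}:{S[v,u,0]:.0f},{S[v,u,1]:.0f},{S[v,u,2]:.0f})" for u in range(285,340) if 34<S[v,u,2]<170])
E
```

```text
178 (318:474,180,135) (319:495,185,160) (320:491,187,157) (321:490,190,157) (322:493,193,160) (323:479,194,146) (324:477,197,145) (325:479,200,148)
179 (318:472,180,129) (319:486,184,146) (320:494,188,155) (321:490,190,152) (322:484,192,146) (323:485,195,149) (324:484,198,148) (325:481,200,146)
180 (318:479,181,133) (319:490,185,146) (320:492,188,150) (321:491,191,149) (322:493,194,152) (323:492,196,152)
181 (318:478,182,127) (319:490,186,141) (320:488,188,141) (321:491,191,145) (322:494,194,150) (323:497,197,154)
182 (317:473,179,115) (318:480,182,125) (319:488,186,135) (320:491,189,140) (321:502,193,154) (322:512,197,166)
183 (317:475,180,113) (318:483,183,124) (319:485,186,128) (320:500,191,146) (321:503,194,151) (322:508,197,158) (323:517,200,169)
184 (317:475,180,110) (318:484,184,121) (319:479,186,117) (320:501,191,143) (321:506,195,151) (322:512,198,158) (323:516,201,164)
185 (317:476,181,107) (318:481,184,114) (319:483,187,117) (320:484,190,119) (321:505,195,145) (322:514,199,157) (323:518,202,163)
186 (317:479,182,105) (318:485,185,114) (319:482,188,112) (320:486,191,118) (321:486,194,118) (322:485,196,119) (323:483,199,117) (324:484,202,119) (325:475,204,110)
187 (317:476,182,97) (318:484,186,109) (319:484,188,109) (320:490,192,118) (321:485,194,113) (322:487,197,116) (323:486,200,117) (324:482,202,112) (325:475,204,105)
188 (318:486,186,106) (319:485,189,106) (320:491,192,115) (321:484,194,107) (322:485,197,110) (323:483,200,108) (324:484,203,111)
189 (318:483,186,98) (319:481,189,97) (320:489,193,108) (321:488,195,108) (322:483,198,103) (323:482,200,103) (324:480,203,102)
190
191
192
193
194
195
196
197
```

The fingers closed above the pad. The depth map puts the shut fingertips about 8 mm above the reported TCP, where I expected them 22 mm below it. I'll open up here and measure the tips again before going lower.

```bash
python3 -m inch '[[0,0,0,0,0,0,0.5],[0,0,0,0,0,0,0],[0,0,0,0,0,0,0],[0,0,0,0,0,0,0],[0,0,0,0,0,0,0]]'; cat > tips.py <<'E'
# lowest gripper pixels in scene, carried to the tool's axis (vertical plane facing the camera)
from rig import r,grab_frame
from h import *
import sys
f=grab_frame("scene");pickle.dump(f,open("s3.pkl","wb"));S=cloud(f);p=r.sense()["eef_pos"];T=np.asarray(f["cam_to_world"])
m=(np.abs(S[...,0]-p[0])<70)&(np.abs(S[...,1]-p[1])<70)&(S[...,2]>38)&(S[...,2]<300)
d0=p-T[:3,3];n=np.array([d0[0],d0[1],0]);n/=np.linalg.norm(n)
print("tcp",p.round(1))
for u in range(0,512):
    v=np.where(m[:,u])[0]
    if len(v)>2:
        d=rays(f,[[u,v.max()]])@T[:3,:3].T;d=d[0]
        q=T[:3,3]+d*((d0@n)/(d@n)); print((u,int(v.max())),"cloud",S[v.max(),u].round(),"axis plane",q.round())
E
python3 tips.py
```

```text
clock: 5.25
eef_pos: [471.6, 192.2, 76.4]
tcp_rot: [-3.141, -0.0, 2.048]
contact_force: [-1.0, 0.3, -0.5]
opening: 0.705
grasp_force: 0.0
tcp [471.6 192.3  76.4]
(313, 158) cloud [491. 159. 226.] axis plane [475. 157. 210.]
(314, 162) cloud [431. 155. 149.] axis plane [475. 161. 195.]
(315, 178) cloud [452. 169. 106.] axis plane [474. 171. 131.]
(316, 178) cloud [448. 171. 103.] axis plane [473. 174. 132.]
(317, 178) cloud [449. 174. 105.] axis plane [473. 177. 133.]
(318, 178) cloud [445. 176. 101.] axis plane [473. 180. 133.]
(319, 178) cloud [446. 179. 104.] axis plane [473. 182. 134.]
(320, 196) cloud [511. 199. 104.] axis plane [471. 195.  56.]
(321, 196) cloud [510. 201. 105.] axis plane [471. 198.  57.]
(322, 196) cloud [513. 204. 110.] axis plane [471. 201.  57.]
(323, 196) cloud [516. 207. 114.] axis plane [471. 203.  58.]
(324, 196) cloud [514. 210. 113.] axis plane [470. 206.  59.]
(325, 196) cloud [512. 212. 111.] axis plane [470. 209.  60.]
(326, 196) cloud [509. 215. 110.] axis plane [470. 212.  61.]
(327, 195) cloud [510. 217. 116.] axis plane [469. 214.  66.]
(328, 19
[... 407 characters left out ...]
e [468. 229. 108.]
(335, 184) cloud [526. 233. 188.] axis plane [468. 230. 122.]
(336, 165) cloud [492. 223. 224.] axis plane [469. 221. 199.]
(337, 164) cloud [493. 225. 229.] axis plane [469. 223. 204.]
(338, 163) cloud [487. 226. 228.] axis plane [468. 225. 208.]
(339, 162) cloud [482. 228. 227.] axis plane [468. 227. 213.]
(340, 160) cloud [477. 229. 231.] axis plane [468. 229. 221.]
(341, 157) cloud [469. 229. 234.] axis plane [468. 229. 233.]
(342, 152) cloud [476. 230. 260.] axis plane [468. 229. 252.]
(343, 148) cloud [485. 230. 284.] axis plane [468. 229. 267.]
(344, 147) cloud [483. 232. 286.] axis plane [468. 231. 271.]
(345, 145) cloud [474. 233. 285.] axis plane [468. 233. 279.]
```

```bash
python3 -m inch '[[0,0,0,0.15,-0.2,0.2,0],[0,0,0,0,0,0.6,0],[0,0,0,0,0,0.6,0],[0,0,0,0,0,0.6,0],[0,0,0,0,0,0.5,0],[0,0,0,0,0,0.3,0],[0,0,0,0,0,0,0],[0,0,0,0,0,0,0]]'
sed -i 's/>38/>36/' tips.py; python3 tips.py
```

```text
clock: 5.97
eef_pos: [465.2, 193.3, 6.5]
tcp_rot: [-3.141, -0.0, 2.048]
contact_force: [-0.6, 0.6, 1.0]
opening: 1.0
grasp_force: 0.0
tcp [465.7 193.5   7. ]
(311, 174) cloud [486. 160. 157.] axis plane [469. 158. 138.]
(312, 186) cloud [431. 161.  42.] axis plane [468. 166.  87.]
(313, 187) cloud [431. 165.  40.] axis plane [468. 169.  83.]
(314, 187) cloud [432. 168.  42.] axis plane [468. 172.  84.]
(315, 187) cloud [430. 171.  40.] axis plane [467. 175.  85.]
(316, 187) cloud [427. 173.  38.] axis plane [467. 178.  86.]
(317, 187) cloud [428. 176.  40.] axis plane [467. 181.  87.]
(318, 195) cloud [505. 192.  99.] axis plane [466. 188.  51.]
(319, 210) cloud [513. 204.  43.] axis plane [465. 200. -20.]
(320, 211) cloud [517. 208.  45.] axis plane [465. 203. -24.]
(321, 211) cloud [516. 210.  45.] axis plane [464. 206. -23.]
(322, 211) cloud [519. 213.  50.] axis plane [464. 209. -22.]
(323, 211) cloud [518. 216.  50.] axis plane [464. 212. -21.]
(324, 211) cloud [517. 219.  50.] axis plane [464. 215. -20.]
(325, 211) cloud [512. 221.  45.] axis plane [463. 218. -19.]
(326, 210) c
[... 713 characters left out ...]
e [462. 230. 150.]
(338, 172) cloud [468. 230. 173.] axis plane [462. 230. 167.]
(339, 167) cloud [472. 230. 198.] axis plane [462. 230. 188.]
(340, 164) cloud [479. 231. 218.] axis plane [462. 231. 200.]
(341, 163) cloud [473. 233. 216.] axis plane [462. 233. 205.]
(342, 160) cloud [465. 234. 220.] axis plane [462. 233. 217.]
(343, 156) cloud [462. 234. 233.] axis plane [462. 234. 232.]
(344, 151) cloud [479. 234. 268.] axis plane [462. 233. 251.]
(345, 150) cloud [479. 236. 272.] axis plane [462. 235. 256.]
(346, 150) cloud [481. 239. 276.] axis plane [461. 238. 256.]
(347, 150) cloud [481. 241. 277.] axis plane [461. 240. 257.]
(348, 151) cloud [480. 244. 273.] axis plane [461. 243. 254.]
```

```bash
python3 -m inch '[[0,0,0,0,0,0.3,0],[0,0,0,0,0,0.4,0],[0,0,0,0,0,0.2,0],[0,0,0,0,0,0.1,0],[0,0,0,0,0,0.08,0],[0,0,0,0,0,0,0],[0,0,0,0,0,0,0]]'
python3 -m inch '[[0,0,0,0,0,0,0.2],[0,0,0,0,0,0,0.4],[0,0,0,0,0,0,0.6],[0,0,0,0,0,0,0.8],[0,0,0,0,0,0,0.8],[0,0,0,0,0,0,0.8],[0,0,0,0,0,0,0.8],[0,0,0,0,0,0,0.8]]' 40
```

```text
clock: 6.6
eef_pos: [465.6, 193.4, -20.3]
tcp_rot: [-3.141, -0.0, 2.048]
contact_force: [-0.4, 0.1, 0.0]
opening: 1.005
grasp_force: 0.0
clock: 7.27
eef_pos: [466.7, 193.9, -18.9]
tcp_rot: [3.139, 0.0, 2.048]
contact_force: [-1.3, 0.4, 15.4]
opening: 0.466
grasp_force: 46.7
```

```bash
python3 -m inch '[[0,0,0,0,0,-0.1,0.8],[0,0,0,0,0,-0.3,0.8],[0,0,0,0,0,-0.6,0.8],[0,0,0,0,0,-0.7,0.8],[0,0,0,0,0,-0.7,0.8],[0,0,0,0,0,-0.3,0.8],[0,0,0,0,0,0,0.8]]'
python3 -m inch '[[0,0,0.037,0,0,0,0.8],[0,0,0.037,0,0,0,0.8],[0,0,0.037,0,0,0,0.8],[0,0,0.037,0,0,0,0.8],[0,0,0.037,0,0,0,0.8],[0,0,0.037,0,0,0,0.8],[0,0,0,0,0,0,0.8],[0,0,0,0,0,0,0.8]]'
python3 go.py 572 75 40 77.4
```

```text
clock: 7.85
eef_pos: [466.7, 193.8, 49.0]
tcp_rot: [3.139, 0.0, 2.048]
contact_force: [-0.1, -0.6, -2.7]
opening: 0.466
grasp_force: 40.1
clock: 8.52
eef_pos: [465.1, 193.1, 46.5]
tcp_rot: [-3.141, 0.001, 1.354]
contact_force: [-0.3, 0.1, -2.4]
opening: 0.466
grasp_force: 40.1
turn [-0.0003  0.0002  0.0011] shift [-3.679  5.204  0.261]
8.52 [465.1 193.1  46.5] [-1.7994e+02  4.0000e-02  7.7600e+01] F [-0.3  0.1 -2.4] 0.466 40.1
```

```bash
python3 -m inch '[[0,0,0,-0.4,0.5,0,0.8],[0,0,0,-0.6,0.8,0,0.8],[0,0,0,-0.6,0.8,0,0.8],[0,0,0,-0.6,0.8,0.1,0.8],[0,0,0,-0.6,0.8,0.1,0.8],[0,0,0,-0.6,0.8,0.06,0.8],[0,0,0,-0.28,0.7,0,0.8],[0,0,0,0,0,0,0.8]]'
cat > meas.py <<'E'
from rig import r,grab_frame
from h import *
import sys
p=r.sense()["eef_pos"]; print("tcp",p.round(1))
a=np.radians(-102.6);X=np.array([np.cos(a),np.sin(a)]);Y=np.array([-X[1],X[0]])
F={n:grab_frame(n) for n in("scene","top")}; pickle.dump(F,open("m.pkl","wb"))
for n,f in F.items():
    P=cloud(f).reshape(-1,3); q=P[:,:2]-[542.1,-93.9]; u=q@X; v=q@Y   # mouth axes, nominal
    m0=float(sys.argv[1]) if len(sys.argv)>1 else -100
    # block top
    k=(abs(P[:,2]-51)<6)&(u>3)&(u<40)&(abs(v)<50)
    w=np.sort(v[k]);print(n,"block v",np.percentile(w,[2,50,98]).round(1),"z",np.median(P[k,2]).round(1),k.sum())
    # tongue: strips along u
    L=[]
    for ub in np.arange(m0,30,6):
        k=(u>=ub)&(u<ub+6)&(P[:,2]>float(sys.argv[2]))&(P[:,2]<float(sys.argv[3]))&(abs(v)<35)
        if k.sum()>4: L.append((ub+3,k.sum(),*np.percentile(v[k],[3,97]).round(1),np.percentile(v[k],[3,97]).mean().round(1),np.percentile(P[k,2],70).round(1)))
    print(*L,sep="\n")
    k=(u<25)&(u>m0)&(P[:,2]>float(sys.argv[2]))&(P[:,2]<float(sys.argv[3]))&(abs(v)<14); 
    if k.any(): print("tip u",np.percentile(u[k],99).round(1))
E
python3 meas.py -140 35 110; python3 go.py 572 75 40 77.4
```

```text
clock: 9.18
eef_pos: [575.4, 73.2, 40.6]
tcp_rot: [3.139, -0.0, 1.353]
contact_force: [0.5, -0.2, -2.0]
opening: 0.464
grasp_force: 40.4
tcp [575.4  73.2  40.6]
scene block v [-27.    2.3  30.6] z 50.9 194
(np.float64(-131.0), np.int64(6), np.float64(-12.7), np.float64(-3.0), np.float64(-7.8), np.float64(80.0))
(np.float64(-125.0), np.int64(12), np.float64(-9.4), np.float64(8.8), np.float64(-0.3), np.float64(81.5))
(np.float64(-119.0), np.int64(16), np.float64(-9.6), np.float64(9.0), np.float64(-0.3), np.float64(80.7))
(np.float64(-113.0), np.int64(16), np.float64(-11.3), np.float64(9.0), np.float64(-1.1), np.float64(80.7))
(np.float64(-107.0), np.int64(16), np.float64(-10.4), np.float64(10.3), np.float64(-0.0), np.float64(79.7))
(np.float64(-101.0), np.int64(15), np.float64(-8.4), np.float64(11.6), np.float64(1.6), np.float64(80.2))
(np.float64(-95.0), np.int64(18), np.float64(-10.1), np.float64(10.2), np.float64(0.1), np.float64(79.8))
(np.float64(-89.0), np.int64(16), np.float64(-5.5), np.float64(10.0), np.float64(2.2), np.float64(79.4))
(np.float64(-83.0), np.int64(16), np.float6
[... 2735 characters left out ...]
(51.5))
(np.float64(7.0), np.int64(39), np.float64(-30.9), np.float64(24.5), np.float64(-3.2), np.float64(51.5))
(np.float64(13.0), np.int64(41), np.float64(-30.8), np.float64(25.1), np.float64(-2.8), np.float64(51.7))
(np.float64(19.0), np.int64(40), np.float64(-30.5), np.float64(26.8), np.float64(-1.8), np.float64(50.6))
(np.float64(25.0), np.int64(42), np.float64(-31.4), np.float64(24.8), np.float64(-3.3), np.float64(50.9))
(np.float64(31.0), np.int64(41), np.float64(-31.4), np.float64(25.6), np.float64(-2.9), np.float64(51.5))
tip u 24.4
turn [-0.0003  0.0001  0.0005] shift [ 0.007 -0.012  0.008]
9.28 [572.3  74.8  40.2] [-1.7995e+02  1.0000e-02  7.7480e+01] F [ 0.1 -0.2 -3. ] 0.465 40.4
```

```bash
cat > fit.py <<'E'
# tongue and block in nominal mouth axes; args: u range of tongue, z range of tongue
from rig import r,grab_frame
from h import *
import sys
u0,u1,z0,z1=map(float,sys.argv[1:5])
print("tcp",r.sense()["eef_pos"].round(1))
a=np.radians(-102.6);X=np.array([np.cos(a),np.sin(a)]);Y=np.array([-X[1],X[0]])
B=dict(scene=[],top=[])
for i in range(3):
  for n in B:
    P=cloud(grab_frame(n)).reshape(-1,3); q=P[:,:2]-[542.1,-93.9]; B[n].append(np.c_[q@X,q@Y,P[:,2]])
for n in B:
    D=np.vstack(B[n])
    def edges(a,b,za,zb,hw,lab):
        c=[];w=5
        for ub in np.arange(a,b,w):
            k=(D[:,0]>=ub)&(D[:,0]<ub+w)&(D[:,2]>za)&(D[:,2]<zb)&(abs(D[:,1])<hw)
            if k.sum()>15: c.append((ub+w/2,np.percentile(D[k,1],[4,96]).mean(),np.median(D[k,2])))
        c=np.array(c)
        if len(c)>2: p=np.polyfit(c[:,0],c[:,1],1); h=np.polyfit(c[:,0],c[:,2],1); print(n,lab,"slope deg %.2f v@mouth %.2f v@end %.2f | z@end %.1f pitch deg %.2f n=%d"%(np.degrees(p[0]),p[1],np.polyval(p,b),np.polyval(h,b),np.degrees(h[0]),len(c)))
    edges(0,60,45,56,45,"block"); edges(u0,u1,z0,z1,30,"tongue")
    k=(D[:,2]>z0)&(D[:,2]<z1)&(abs(D[:,1])<14)&(D[:,0]<u1+25); print(n,"tip u",np.percentile(D[k,0],98).round(1))
E
python3 fit.py -120 -38 65 95
```

```text
tcp [572.3  74.8  40.2]
scene block slope deg 13.77 v@mouth -1.84 v@end 12.58 | z@end 51.0 pitch deg 0.24 n=11
scene tongue slope deg 3.04 v@mouth 1.51 v@end -0.51 | z@end 77.3 pitch deg -0.85 n=17
scene tip u -40.9
top block slope deg -0.51 v@mouth -2.10 v@end -2.63 | z@end 50.9 pitch deg 0.29 n=10
top tongue slope deg -1.74 v@mouth -6.88 v@end -5.72 | z@end 77.0 pitch deg -5.69 n=4
top tip u -34.4
```

```bash
cat > tong.py <<'E'
# bright tongue pixels (colour+depth gate) cast to its top plane; axis by fitLine
from rig import r,grab_frame
from h import *
import sys
zt=float(sys.argv[1])
a=np.radians(-102.6);X=np.array([np.cos(a),np.sin(a)]);Y=np.array([-X[1],X[0]])
for n in("scene","top"):
    f=grab_frame(n);C=cloud(f);q=C[...,:2]-[542.1,-93.9];u=q@X;v=q@Y
    g=f["pixels"].max(2)
    m=((abs(C[...,2]-zt)<9)&(abs(v)<22)&(u>-145)&(u<-18)&(g>110)).astype(np.uint8)
    k,l,st,_=cv2.connectedComponentsWithStats(m); i=1+np.argmax(st[1:,4]); ys,xs=np.where(l==i)
    W=onplane(f,np.c_[xs,ys],zt)[:,:2]-[542.1,-93.9]; W=np.c_[W@X,W@Y]
    # mid-line: per-bin mean of row extents
    vx,vy,x0,y0=cv2.fitLine(W.astype(np.float32),cv2.DIST_HUBER,0,.01,.01).ravel()
    s=np.degrees(np.arctan(vy/vx)); print(n,len(W),"slope %.2f"%s,"u",W[:,0].min().round(1),W[:,0].max().round(1),"v at tip %.2f"%(y0+vy/vx*(W[:,0].max()-x0)),"rect",rect(W))
    pic=f["pixels"][:,:,::-1].copy(); c=np.c_[xs,ys].mean(0).astype(int)
    x,y=max(c[0]-40,0),max(c[1]-40,0); sub=cv2.resize(pic[y:y+90,x:x+130],None,fx=3,fy=3,interpolation=cv2.INTER_CUBIC)
    globals().setdefault("I",[]).append(sub)
cv2.imwrite(sys.argv[2],np.hstack(I))
E
python3 tong.py 79.5 pics/t1.png
```

```text
scene 218 slope 5.28 u -135.5 -38.5 v at tip 2.30 rect (array([-87.3,  -1.6]), array([97.1, 25.3]), 3.0)
top 45 slope -33.72 u -57.3 -34.6 v at tip -10.81 rect (array([-45.6,  -4.5]), array([20.3, 17.8]), 11.7)
```

View pics/t1.png

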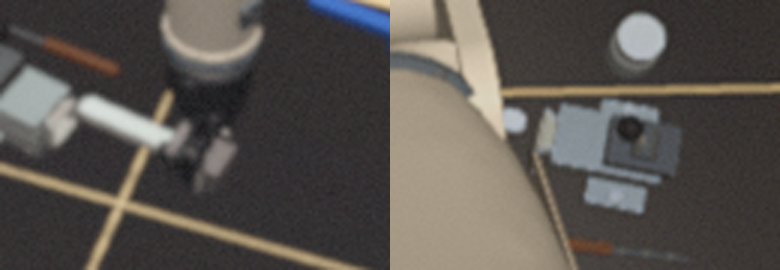

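```bash
python3 -m inch '[[0,0,0.014,0,0.15,0,0.8],[0,0,0,0,0.1,0,0.8],[0,0,0,0,0,0,0.8],[0,0,0,0,0,0,0.8],[0,0,0,0,0,0,0.8]]'
sed -i 's/edges(0,60,45,56,45,"block")/edges(2,28,45,56,40,"block")/' fit.py; python3 fit.py -120 -42 65 95; python3 tong.py 79.5 pics/t2.png
```

```text
clock: 10.1
eef_pos: [578.3, 73.8, 40.8]
tcp_rot: [-3.141, 0.0, 1.308]
contact_force: [0.0, 0.6, -2.8]
opening: 0.467
grasp_force: 40.4
tcp [578.3  73.8  40.8]
scene block slope deg -1.07 v@mouth 2.50 v@end 1.98 | z@end 50.9 pitch deg -0.06 n=6
scene tongue slope deg -0.57 v@mouth -0.84 v@end -0.42 | z@end 77.8 pitch deg -0.71 n=16
scene tip u -40.1
top block slope deg 2.46 v@mouth -2.92 v@end -1.72 | z@end 50.4 pitch deg -0.91 n=6
top tip u -34.1
scene 213 slope 1.21 u -132.5 -37.8 v at tip 2.20 rect (array([-85.1,   2.1]), array([24.7, 94.7]), -0.2)
top 41 slope -49.75 u -52.2 -34.0 v at tip -15.14 rect (array([-43.1,  -2.6]), array([14.6, 20.8]), -79.2)
```

```bash
python3 -m inch '[[0,0,0,0,0.05,0.2,0.8],[0,0,0,0,0.05,0.4,0.8],[0,0,0,0,0,0.4,0.8],[0,0,0,0,0,0.4,0.8],[0,0,0,0,0,0.2,0.8],[0,0,0,0,0,0,0.8],[0,0,0,0,0,0,0.8]]'
python3 fit.py -120 -42 26 52; python3 tong.py 38.5 pics/t3.png
```

```text
clock: 11.08
eef_pos: [580.4, 73.0, 0.0]
tcp_rot: [-3.14, 0.001, 1.307]
contact_force: [0.1, -0.3, -1.7]
opening: 0.468
grasp_force: 40.3
tcp [580.4  73.    0. ]
scene block slope deg 1.46 v@mouth 2.40 v@end 3.11 | z@end 51.0 pitch deg 0.10 n=6
scene tongue slope deg -0.22 v@mouth 1.88 v@end 2.04 | z@end 38.1 pitch deg -0.40 n=16
scene tip u -40.4
top block slope deg 3.01 v@mouth -3.10 v@end -1.63 | z@end 50.6 pitch deg 0.48 n=6
top tip u -38.0
scene 218 slope 0.01 u -132.0 -37.2 v at tip 3.61 rect (array([-84.6,   4.4]), array([94.8, 26.4]), 0.2)
top 14 slope -47.44 u -52.8 -34.5 v at tip -5.27 rect (array([-41.4,   4.3]), array([ 8. , 23.7]), -42.6)
```

View pics/t3.png

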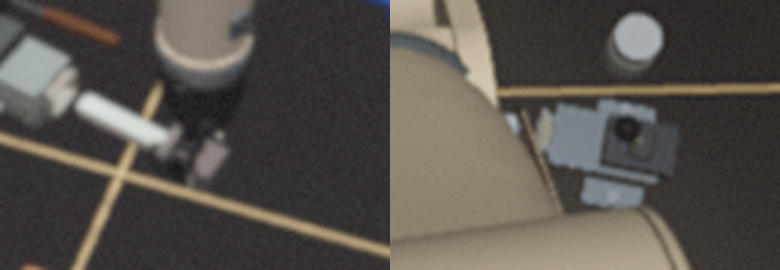

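The tongue is aligned with the socket laterally and in height. I'll advance slowly and watch the force.

```bash
python3 -m inch '[[0,0,0,-0.2,0,0,0.8],[0,0,0,-0.2,0,0,0.8],[0,0,0,-0.2,0,0,0.8],[0,0,0,-0.2,0,0,0.8],[0,0,0,-0.2,0,0,0.8],[0,0,0,-0.1,0,0,0.8],[0,0,0,0,0,0,0.8],[0,0,0,0,0,0,0.8]]'
python3 -m inch '[[0,0,0,-0.1,0,0,0.8],[0,0,0,-0.1,0,0,0.8],[0,0,0,-0.1,0,0,0.8],[0,0,0,0,0,0,0.8],[0,0,0,0,0,0,0.8]]'
```

```text
clock: 12.15
eef_pos: [573.7, 46.3, 0.8]
tcp_rot: [-3.142, -0.0, 1.306]
contact_force: [0.5, -0.1, -2.6]
opening: 0.467
grasp_force: 40.4
clock: 12.57
eef_pos: [571.7, 39.2, 0.8]
tcp_rot: [-3.142, 0.0, 1.307]
contact_force: [-0.2, -0.4, -2.2]
opening: 0.468
grasp_force: 40.4
```

```bash
python3 -m inch '[[0,0,0,0,0.03,0,0.8],[0,0,0,0,0.03,0,0.8],[0,0,0,0,0,0,0.8],[0,0,0,0,0,0,0.8]]'
python3 fit.py -85 -20 26 44
```

```text
clock: 12.9
eef_pos: [573.3, 39.0, 0.8]
tcp_rot: [3.142, -0.0, 1.307]
contact_force: [0.4, 0.3, -3.0]
opening: 0.468
grasp_force: 40.4
tcp [573.3  39.    0.8]
scene block slope deg 1.26 v@mouth 2.13 v@end 2.75 | z@end 50.9 pitch deg 0.47 n=6
scene tongue slope deg 0.29 v@mouth 2.85 v@end 2.75 | z@end 38.8 pitch deg 0.24 n=13
scene tip u -11.9
top block slope deg 11.28 v@mouth 10.60 v@end 16.11 | z@end 50.5 pitch deg -0.38 n=6
top tip u -406.4
```

```bash
python3 -m inch '[[0,0,0,-0.05,0.002,0.02,0.8],[0,0,0,-0.05,0.002,0,0.8],[0,0,0,-0.05,0.002,0,0.8],[0,0,0,-0.05,0.002,0,0.8],[0,0,0,0,0,0,0.8],[0,0,0,0,0,0,0.8]]'
python3 -m inch '[[0,0,0,-0.05,0.002,0,0.8],[0,0,0,-0.05,0.002,0,0.8],[0,0,0,-0.05,0.002,0,0.8],[0,0,0,-0.05,0.002,0,0.8],[0,0,0,0,0,0,0.8],[0,0,0,0,0,0,0.8]]'
```

```text
clock: 13.7
eef_pos: [572.1, 33.9, 0.3]
tcp_rot: [3.142, -0.0, 1.306]
contact_force: [0.6, 0.5, -2.7]
opening: 0.468
grasp_force: 40.4
clock: 14.2
eef_pos: [571.0, 29.1, 0.3]
tcp_rot: [-3.142, -0.0, 1.307]
contact_force: [-0.3, -0.0, -2.2]
opening: 0.463
grasp_force: 40.4
```

```bash
for i in 1; do python3 -m inch '[[0,0,0,-0.05,0.002,0,0.8],[0,0,0,-0.05,0.002,0,0.8],[0,0,0,-0.05,0.002,0,0.8],[0,0,0,-0.05,0.002,0,0.8],[0,0,0,0,0,0,0.8],[0,0,0,0,0,0,0.8]]'; done
python3 -m inch '[[0,0,0,-0.05,0.002,0,0.8],[0,0,0,-0.05,0.002,0,0.8],[0,0,0,-0.05,0.002,0,0.8],[0,0,0,-0.05,0.002,0,0.8],[0,0,0,-0.05,0.002,0,0.8],[0,0,0,-0.05,0.002,0,0.8],[0,0,0,0,0,0,0.8],[0,0,0,0,0,0,0.8]]'
```

```text
clock: 14.7
eef_pos: [569.9, 24.2, 0.3]
tcp_rot: [3.142, -0.0, 1.307]
contact_force: [-0.0, -0.1, -2.5]
opening: 0.464
grasp_force: 40.4
clock: 15.37
eef_pos: [568.2, 16.9, 0.3]
tcp_rot: [3.142, -0.0, 1.307]
contact_force: [-0.8, -0.0, -2.6]
opening: 0.466
grasp_force: 40.4
```

```bash
python3 -m inch '[[0,0,0,-0.05,0.002,0,0.8],[0,0,0,-0.05,0.002,0,0.8],[0,0,0,-0.05,0.002,0,0.8],[0,0,0,-0.05,0.002,0,0.8],[0,0,0,-0.05,0.002,0,0.8],[0,0,0,-0.05,0.002,0,0.8],[0,0,0,0,0,0,0.8],[0,0,0,0,0,0,0.8]]'
python3 -m inch '[[0,0,0,-0.05,0.002,0,0.8],[0,0,0,-0.05,0.002,0,0.8],[0,0,0,-0.05,0.002,0,0.8],[0,0,0,-0.05,0.002,0,0.8],[0,0,0,-0.05,0.002,0,0.8],[0,0,0,-0.05,0.002,0,0.8],[0,0,0,0,0,0,0.8],[0,0,0,0,0,0,0.8]]'
```

```text
clock: 16.03
eef_pos: [566.5, 9.6, 0.3]
tcp_rot: [-3.142, -0.0, 1.307]
contact_force: [0.3, 0.1, -1.4]
opening: 0.47
grasp_force: 40.4
clock: 16.7
eef_pos: [564.9, 2.2, 0.3]
tcp_rot: [3.142, -0.0, 1.307]
contact_force: [-1.1, -1.1, -3.0]
opening: 0.466
grasp_force: 40.4
```

```bash
python3 fit.py -70 -20 26 44
```

```text
tcp [5.649e+02 2.200e+00 3.000e-01]
scene block slope deg 1.27 v@mouth 1.99 v@end 2.61 | z@end 51.2 pitch deg 1.57 n=6
scene tongue slope deg 4.01 v@mouth 4.04 v@end 2.64 | z@end 37.7 pitch deg -2.16 n=7
scene tip u -7.0
top tip u -407.6
```

```bash
python3 -m inch '[[0,0,0,-0.04,0.002,0,0.8],[0,0,0,-0.04,0.002,0,0.8],[0,0,0,-0.04,0.002,0,0.8],[0,0,0,-0.04,0.002,0,0.8],[0,0,0,0,0,0,0.8],[0,0,0,0,0,0,0.8]]' | grep -E "pos|contact"
python3 -m inch '[[0,0,0,-0.04,0.002,0,0.8],[0,0,0,-0.04,0.002,0,0.8],[0,0,0,0,0,0,0.8],[0,0,0,0,0,0,0.8]]' | grep -E "pos|contact"
python3 -m inch '[[0,0,0,-0.04,0.002,0,0.8],[0,0,0,-0.04,0.002,0,0.8],[0,0,0,0,0,0,0.8],[0,0,0,0,0,0,0.8]]' | grep -E "pos|contact"
```

```text
eef_pos: [564.0, -1.7, 0.3]
contact_force: [-0.5, -0.1, -2.2]
eef_pos: [563.6, -3.6, 0.3]
contact_force: [0.3, 0.7, -2.8]
eef_pos: [563.2, -5.6, 0.3]
contact_force: [-0.3, 0.3, -2.8]
```

```bash
python3 -m inch '[[0,0,0,-0.04,0.002,0,0.8],[0,0,0,-0.04,0.002,0,0.8],[0,0,0,0,0,0,0.8],[0,0,0,0,0,0,0.8]]' | grep -E "pos|contact"
python3 -m inch '[[0,0,0,-0.04,0.002,0,0.8],[0,0,0,-0.04,0.002,0,0.8],[0,0,0,0,0,0,0.8],[0,0,0,0,0,0,0.8]]' | grep -E "pos|contact"
```

```text
eef_pos: [562.7, -7.5, 0.3]
contact_force: [0.8, -0.2, -2.3]
eef_pos: [562.3, -9.5, 0.3]
contact_force: [-0.8, 0.5, -2.4]
```

```bash
python3 -m inch '[[0,0,0,-0.04,0.002,0,0.8],[0,0,0,-0.04,0.002,0,0.8],[0,0,0,0,0,0,0.8],[0,0,0,0,0,0,0.8]]' | grep -E "pos|contact"
```

```text
eef_pos: [561.9, -11.4, 0.3]
contact_force: [-0.5, 0.1, -2.7]
```

```bash
python3 -m inch '[[0,0,0,-0.04,0.002,0,0.8],[0,0,0,-0.04,0.002,0,0.8],[0,0,0,0,0,0,0.8],[0,0,0,0,0,0,0.8]]' | grep -E "pos|contact"
python3 -m inch '[[0,0,0,-0.04,0.002,0,0.8],[0,0,0,-0.04,0.002,0,0.8],[0,0,0,0,0,0,0.8],[0,0,0,0,0,0,0.8]]' | grep -E "pos|contact"
```

```text
eef_pos: [561.4, -13.4, 0.3]
contact_force: [0.3, -1.1, -1.4]
eef_pos: [561.0, -15.4, 0.3]
contact_force: [-0.3, -0.1, -2.6]
```

```bash
python3 -c "
from rig import r
s=r.sense();print(s['contact_force'],s['clock'])"
```

```text
[-0.27387377 -0.05269242 -2.62320667] 19.8333
```

```bash
python3 -m inch '[[0,0,0,-0.04,0.002,0,0.8],[0,0,0,-0.04,0.002,0,0.8],[0,0,0,0,0,0,0.8],[0,0,0,0,0,0,0.8]]' | grep -E "pos|contact"
python3 -m inch '[[0,0,0,-0.04,0.002,0,0.8],[0,0,0,-0.04,0.002,0,0.8],[0,0,0,0,0,0,0.8],[0,0,0,0,0,0,0.8]]' | grep -E "pos|contact"
```

```text
eef_pos: [560.6, -17.3, 0.3]
contact_force: [-0.4, -0.7, -1.8]
eef_pos: [560.2, -19.1, 0.3]
contact_force: [-0.1, 2.1, -2.3]
```

```bash
python3 -m inch '[[0,0,0,-0.04,0.002,0,0.8],[0,0,0,0,0,0,0.8],[0,0,0,0,0,0,0.8],[0,0,0,0,0,0,0.8]]' | grep -E "pos|contact"
python3 -m inch '[[0,0,0,-0.04,0.002,0,0.8],[0,0,0,0,0,0,0.8],[0,0,0,0,0,0,0.8],[0,0,0,0,0,0,0.8]]' | grep -E "pos|contact"
```

```text
eef_pos: [560.0, -20.1, 0.3]
contact_force: [1.3, 2.5, -3.2]
eef_pos: [559.8, -21.0, 0.3]
contact_force: [1.1, 5.0, -2.5]
```

```bash
for k in 1 2 3; do python3 -m inch '[[0,0,0,0,0,0,0.8]]' | grep -E "pos|contact"; done
for k in 1 2 3; do python3 -m inch '[[0,0,0,0,0,0,0.8]]' | grep -E "contact"; done
```

```text
eef_pos: [559.9, -21.1, 0.3]
contact_force: [0.6, 4.8, -2.3]
eef_pos: [559.8, -21.0, 0.3]
contact_force: [2.0, 4.8, -2.9]
eef_pos: [559.8, -21.0, 0.3]
contact_force: [1.3, 4.9, -2.1]
contact_force: [1.6, 4.2, -2.7]
contact_force: [1.8, 4.7, -2.3]
contact_force: [1.0, 5.0, -2.4]
```

The stop is bearing at about 4.9 N (3.2 mm) and has held for over 0.2 s. I'll ease back to about 2 mm and release.

```bash
python3 -m inch '[[0,0,0,0.024,-0.001,0,0.8],[0,0,0,0.024,-0.001,0,0.8],[0,0,0,0,0,0,0.8],[0,0,0,0,0,0,0.8]]' 20| grep -E "pos|contact|grasp"
python3 -m inch '[[0,0,0,0,0,0,0.5],[0,0,0,0,0,0,0.48],[0,0,0,0,0,0,0.44],[0,0,0,0,0,0,0.4],[0,0,0,0,0,0,0.3],[0,0,0,0,0,0,0.2],[0,0,0,0,0,0,0.2],[0,0,0,0,0,0,0.2]]'
python3 fit.py -70 -20 26 44
```

```text
eef_pos: [560.0, -20.0, 0.3]
contact_force: [0.8, 2.7, -2.6]
grasp_force: 40.3
clock: 22.67
eef_pos: [560.0, -20.0, 0.3]
tcp_rot: [3.142, 0.0, 1.307]
contact_force: [-0.5, -0.3, -0.6]
opening: 0.801
grasp_force: 0.0
tcp [ 5.6e+02 -2.0e+01  3.0e-01]
scene block slope deg 1.65 v@mouth 1.77 v@end 2.58 | z@end 50.8 pitch deg -0.86 n=6
scene tip u -9.5
top tip u -408.4
```

```bash
python3 -m inch '[[0,0,0,0,0,0,0],[0,0,0,0,0,0,0],[0,0,0,0,0,-0.3,0],[0,0,0,0,0,-0.6,0],[0,0,0,0,0,-0.8,0],[0,0,0,0,0,-1,0],[0,0,0,0,0,-1,0],[0,0,0,0,0,-1,0]]'
python3 -m inch '[[0,0,0,0,0,-1,0],[0,0,0,0,0,-0.6,0.5],[0,0,0,0,0,-0.3,1],[0,0,0,0,0,0,1],[0,0,0,0,0,0,1],[0,0,0,0,0,0,1],[0,0,0,0,0,0,1],[0,0,0,0,0,0,1]]'
python3 - <<'E'
from rig import grab_frame
from h import *
a=np.radians(-102.6);X=np.array([np.cos(a),np.sin(a)]);Y=np.array([-X[1],X[0]])
I=[]
for n,(x,y) in(("scene",(150,130)),("top",(230,140))):
    f=grab_frame(n);C=cloud(f);q=C[...,:2]-[542.1,-93.9];u=q@X;v=q@Y;z=C[...,2]
    for lab,k in(("ball",(z>100)&(z<150)&(u>10)&(u<140)&(abs(v)<30)),("tongue/pad",(z>28)&(z<52)&(u>-130)&(u<-25)&(abs(v)<26))):
        if k.sum()>3: print(n,lab,k.sum(),"u",np.percentile(u[k],[2,50,98]).round(),"v",np.percentile(v[k],[2,50,98]).round(),"z",np.percentile(z[k],[2,50,98]).round())
    I.append(cv2.resize(f["pixels"][y:y+90,x:x+130,::-1],None,fx=3,fy=3,interpolation=cv2.INTER_CUBIC))
cv2.imwrite("pics/rel.png",np.hstack(I))
E
python3 go.py 545 -80 98 74.9
```

```text
clock: 23.63
eef_pos: [559.8, -20.0, 119.4]
tcp_rot: [-3.141, 0.0, 1.307]
contact_force: [0.8, 0.3, 0.2]
opening: 1.0
grasp_force: 0.0
clock: 24.3
eef_pos: [559.4, -20.0, 164.1]
tcp_rot: [-3.14, 0.0, 1.307]
contact_force: [0.0, 0.3, 0.0]
opening: 0.008
grasp_force: 0.0
scene ball 70 u [45. 54. 70.] v [-7.  5. 14.] z [103. 135. 144.]
scene tongue/pad 316 u [-103.  -72.  -28.] v [-17.   5.  23.] z [29. 41. 46.]
turn [-0.0004  0.0001 -0.0002] shift [-2.471  0.06   2.66 ]
24.4 [559.6 -20.  164.5] [-1.7992e+02  2.0000e-02  7.4870e+01] F [ 0.1  0.6 -0.4] 0.001 0.0
```

View pics/rel.png

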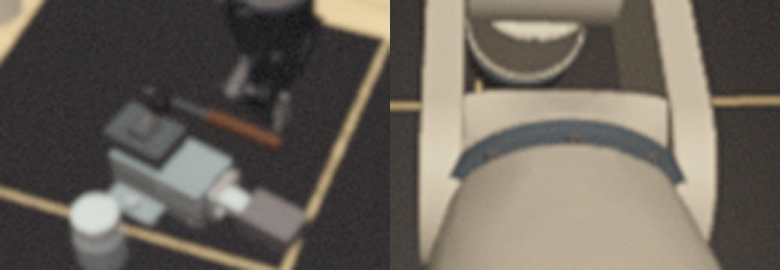

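The marver sits straight in the slot at picture (235,200), and the black ball is at (155,97), which is u≈55 past the mouth. Next I'll bring the shut fingers in front of the ball.

```bash
python3 -m inch '[[0,0,0,-0.4,0.02,0,1],[0,0,0,-0.7,0.03,0,1],[0,0,0,-0.7,0.03,0,1],[0,0,0,-0.7,0.03,0,1],[0,0,0,-0.7,0.03,0,1],[0,0,0,-0.4,0.02,0,1],[0,0,0,0,0,0,1],[0,0,0,0,0,0,1]]'; python3 go.py 540.5 -107.9 95 74.9
python3 -m inch '[[0,0,0,0,0,0.3,1],[0,0,0,0,0,0.5,1],[0,0,0,0,0,0.6,1],[0,0,0,0,0,0.6,1],[0,0,0,0,0,0.5,1],[0,0,0,0,0,0.2,1],[0,0,0,0,0,0,1],[0,0,0,0,0,0,1]]'; python3 go.py 540.5 -107.9 95 74.9
python3 - <<'E'
from rig import grab_frame
from h import *
f=grab_frame("scene");C=cloud(f)
a=np.radians(-102.6);X=np.array([np.cos(a),np.sin(a)]);Y=np.array([-X[1],X[0]])
q=C[...,:2]-[542.1,-93.9];u=q@X;v=q@Y;z=C[...,2]
for zb in range(80,170,10):
    k=(z>zb)&(z<=zb+10)&(u>-30)&(u<140)&(abs(v)<40)
    if k.any():print(zb,k.sum(),sorted(u[k].round().astype(int))[::3],"v",v[k].min().round(),v[k].max().round())
cv2.imwrite("pics/ball.png",cv2.resize(f["pixels"][100:220,140:270,::-1],None,fx=5,fy=5,interpolation=cv2.INTER_CUBIC)[:600])
E
```

```text
clock: 25.07
eef_pos: [540.3, -108.3, 165.2]
tcp_rot: [-3.142, -0.0, 1.305]
contact_force: [-0.3, 0.1, 0.0]
opening: 0.002
grasp_force: 0.0
turn [-0.     -0.0001 -0.0006] shift [0.017 0.004 2.809]
25.07 [ 540.3 -108.3  165.2] [-1.800e+02 -1.000e-02  7.479e+01] F [-0.3  0.1  0. ] 0.002 0.0
clock: 25.73
eef_pos: [540.5, -107.4, 97.7]
tcp_rot: [-3.141, -0.0, 1.307]
contact_force: [-0.7, 0.6, 0.1]
opening: 0.001
grasp_force: 0.0
turn [-0.0001 -0.      0.    ] shift [-0.019  0.005  0.107]
25.73 [ 540.5 -107.4   97.7] [-179.98   -0.     74.91] F [-0.7  0.6  0.1] 0.001 0.0
80 48 [np.int64(52), np.int64(68), np.int64(70), np.int64(71), np.int64(72), np.int64(73), np.int64(74), np.int64(77), np.int64(78), np.int64(80), np.int64(82), np.int64(83), np.int64(84), np.int64(86), np.int64(88), np.int64(89)] v -13.0 17.0
90 6 [np.int64(67), np.int64(71)] v 1.0 7.0
100 7 [np.int64(62), np.int64(67), np.int64(71)] v 2.0 7.0
110 2 [np.int64(7)] v 8.0 8.0
120 20 [np.int64(0), np.int64(2), np.int64(3), np.int64(6), np.int64(8), np.int64(15), np.int64(55)] v -12.0 15.0
130 23 [np.int64(1), np.int64(2), np.int64(3), np.int64(5), np.int64(6), np.int64(7), np.int64(12), np.int64(18)] v -13.0 18.0
140 17 [np.int64(0), np.int64(2), np.int64(2), np.int64(2), np.int64(5), np.int64(10)] v -4.0 16.0
150 12 [np.int64(-1), np.int64(1), np.int64(1), np.int64(4)] v -14.0 17.0
160 49 [np.int64(-3), np.int64(-1), np.int64(-1), np.int64(0), np.int64(0), np.int64(1), np.int64(1), np.int64(1), np.int64(2), np.int64(2), np.int64(3), np.int64(4), np.int64(7), np.int64(10), np.int64(14), np.int64(19), np.int64(28)] v -32.0 32.0
```

View pics/ball.png

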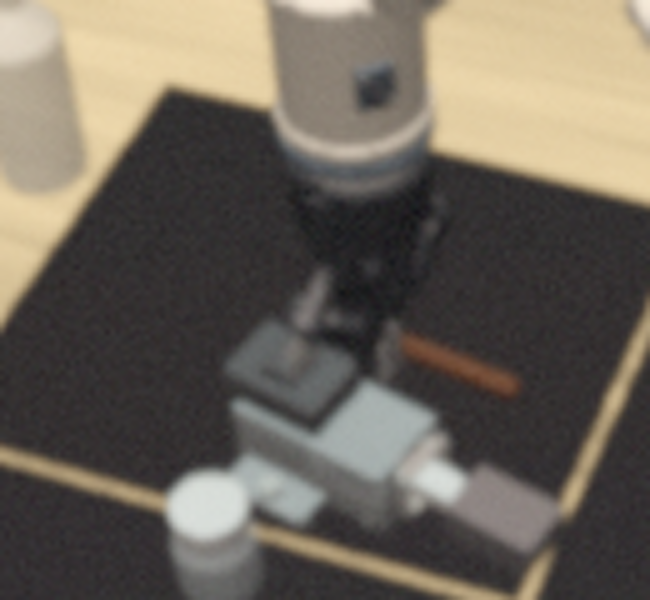

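```bash
python3 -m inch '[[0,0,0,0,0,0.25,1],[0,0,0,-0.3,0.01,0,1],[0,0,0,-0.3,0.01,0,1],[0,0,0,-0.3,0.01,0,1],[0,0,0,-0.2,0.01,0,1],[0,0,0,-0.2,0.01,0,1],[0,0,0,-0.2,0.01,0,1],[0,0,0,0,0,0,1]]'
python3 -m inch '[[0,0,0,-0.2,0.01,0,1],[0,0,0,-0.2,0.01,0,1],[0,0,0,-0.2,0.01,0,1],[0,0,0,-0.2,0.01,0,1],[0,0,0,0,0,0,1],[0,0,0,0,0,0,1]]'
```

```text
clock: 26.45
eef_pos: [531.9, -145.6, 91.6]
tcp_rot: [3.141, 0.0, 1.306]
contact_force: [-0.2, 0.2, 0.8]
opening: 0.004
grasp_force: 0.0
clock: 26.95
eef_pos: [527.6, -164.5, 91.4]
tcp_rot: [-3.141, 0.0, 1.306]
contact_force: [-0.6, 1.0, -0.7]
opening: -0.002
grasp_force: 0.0
```

```bash
for i in 1; do python3 -m inch '[[0,0,0,-0.1,0.005,0,1],[0,0,0,-0.1,0.005,0,1],[0,0,0,-0.1,0.005,0,1],[0,0,0,-0.1,0.005,0,1],[0,0,0,0,0,0,1],[0,0,0,0,0,0,1]]' | grep -E "pos|contact"; done
python3 -m inch '[[0,0,0,-0.1,0.005,0,1],[0,0,0,-0.1,0.005,0,1],[0,0,0,0,0,0,1],[0,0,0,0,0,0,1]]' | grep -E "pos|contact"
cat > lev.py <<'E'
from rig import grab_frame
from h import *
f=grab_frame("scene");C=cloud(f)
a=np.radians(-102.6);X=np.array([np.cos(a),np.sin(a)]);Y=np.array([-X[1],X[0]])
q=C[...,:2]-[542.1,-93.9];u=q@X;v=q@Y;z=C[...,2]
for zb in range(85,170,8):
    k=(z>zb)&(z<=zb+8)&(u>-30)&(u<160)&(abs(v)<40)
    if k.any():print(zb,k.sum(),sorted(int(i) for i in u[k])[::2])
E
python3 lev.py
```

```text
eef_pos: [525.7, -174.1, 91.6]
contact_force: [-0.1, -0.2, -0.0]
eef_pos: [524.6, -179.0, 91.6]
contact_force: [0.6, -0.6, 0.8]
85 29 [72, 74, 76, 77, 78, 79, 79, 80, 82, 85, 85, 86, 87, 89, 90]
93 8 [87, 88, 91, 94]
101 3 [80, 98]
109 3 [75, 103]
117 20 [73, 74, 75, 75, 78, 79, 81, 86, 92, 105]
125 14 [74, 74, 75, 76, 79, 81, 86]
133 19 [72, 75, 76, 78, 79, 80, 80, 86, 88, 117]
141 13 [73, 74, 75, 76, 77, 77, 79]
149 13 [70, 72, 73, 73, 74, 76, 79]
157 47 [70, 71, 72, 73, 73, 73, 73, 73, 74, 74, 74, 75, 75, 76, 76, 77, 77, 79, 80, 85, 88, 91, 94, 97]
165 33 [69, 71, 72, 73, 73, 74, 74, 75, 75, 76, 77, 78, 82, 84, 86, 95, 102]
```

```bash
python3 -m inch '[[0,0,0,-0.1,0.005,0,1],[0,0,0,-0.1,0.005,0,1],[0,0,0,0,0,0,1],[0,0,0,0,0,0,1]]' | grep -E "pos|contact"
python3 -m inch '[[0,0,0,-0.08,0.003,0,1],[0,0,0,0,0,0,1],[0,0,0,0,0,0,1]]' | grep -E "pos|contact"
```

```text
eef_pos: [524.3, -180.0, 91.6]
contact_force: [5.9, 22.3, 1.7]
eef_pos: [524.3, -180.2, 91.5]
contact_force: [8.6, 31.6, 3.2]
```

The lever is at its hard end, so I'll back off and clear.

```bash
python3 -m inch '[[0,0,0,0.3,0,0,1],[0,0,0,0.5,-0.02,0,1],[0,0,0,0.5,-0.02,0,1],[0,0,0,0.3,0,-0.4,1],[0,0,0,0,0,-0.8,1],[0,0,0,0,0,-1,1],[0,0,0,0,0,-1,1],[0,0,0,0,0,-1,1]]'
python3 -m inch '[[0,0,0,0.4,0,-1,1],[0,0,0,0.8,0,-0.5,1],[0,0,0,1,0,0,1],[0,0,0,1,0,0,1],[0,0,0,1,0,0,1],[0,0,0,0.5,0,0,1],[0,0,0,0,0,0,1],[0,0,0,0,0,0,1]]'
python3 lev.py; python3 - <<'E'
from h import *
from rig import grab_frame
f=grab_frame("scene");cv2.imwrite("pics/end.png",cv2.resize(f["pixels"][100:270,120:360,::-1],None,fx=3,fy=3,interpolation=cv2.INTER_CUBIC))
E
```

```text
clock: 29.08
eef_pos: [532.5, -146.3, 198.4]
tcp_rot: [3.141, 0.0, 1.307]
contact_force: [1.1, 0.3, -0.4]
opening: -0.0
grasp_force: 0.0
clock: 29.75
eef_pos: [563.2, -33.0, 234.4]
tcp_rot: [3.141, 0.001, 1.308]
contact_force: [-0.2, -0.6, -0.6]
opening: -0.001
grasp_force: 0.0
85 30 [71, 74, 74, 76, 76, 77, 79, 80, 81, 82, 84, 84, 85, 87, 92]
93 8 [84, 87, 89, 91]
101 14 [91, 92, 95, 96, 98, 100, 105]
109 5 [96, 100, 103]
117 9 [97, 99, 100, 104, 114]
125 23 [97, 99, 100, 101, 102, 103, 104, 104, 108, 111, 114, 122]
133 27 [98, 101, 102, 104, 105, 106, 107, 108, 110, 111, 112, 114, 115, 116]
141 1 [105]
```

View pics/end.png

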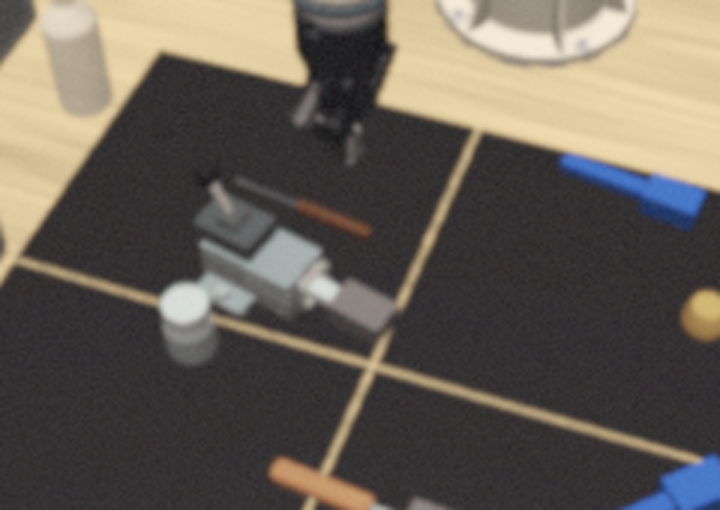

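The marver is in the slot at (345,295), the lever leans away from the mouth with its ball at (208,178), the bystanders haven't moved and the arm is clear. I'm handing it in.

```bash
python3 -c "
from rig import r
print(r.sign_off())"
```

```text
the job is handed in; nothing more can be done
None
```

I slid the marver's tongue onto the sprung stop (about 4.9 N, 3.2 mm at most) and let it go there, swung the clamp lever over to its hard end, kept the bystanders in place, and handed the job in at about 30 s; the hand-in returned no verdict, and I couldn't measure the stop's compression after letting go.

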